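Press two sample-jar lids home and latch the carrier's hold-down bar

TASK

Get the two sample jars in the blue carrier ready for transport: with the hold-down bar still folded back, press each green lid straight down until it is fully home against its stop, then swing the hold-down bar forward over the jars and press it down until it snaps shut and stays. Leave the jars standing in their bays and do not disturb the bottle, dropper and vial on the table.

Things in the scene. Friction and masses are not known exactly. Their poses are not given: they have to be found in the camera images.
- carrier: blue two-bay jar carrier fixed to the table, 116 (x) by 240 (y) mm, walls 28 mm high, floor 6 mm; origin: centre of its underside; x points from its open front to the hinge at its back, y to its left. Bay centres at y = +-54 mm. Aluminium hinge brackets at x = 62, y = +-116, up to z = 94 mm; catch posts at x = 0, y = +-116, each with a black sprung catch on top up to z = 96 mm
- jar_left: squat glass sample jar, 84 mm across, with a wide green lid 90 mm across, standing loose in the left bay of the carrier (the carrier's +y side); origin: centre of its underside, z up; with the lid home the jar is 69 mm tall
- jar_right: squat glass sample jar, 84 mm across, with a wide green lid 90 mm across, standing loose in the right bay of the carrier (the carrier's -y side); origin: centre of its underside, z up; with the lid home the jar is 69 mm tall
- jar_left_lid (a joint): height in m by which the green lid of jar_left stands up from its seat: 0 fully home, 0.007 to 0.011 at the start; a tight push-on lid: it goes down under about 5 N, stays wherever it is left, and comes to a firm stop when home
- jar_right_lid (a joint): height in m by which the green lid of jar_right stands up from its seat: 0 fully home, 0.007 to 0.011 at the start; a tight push-on lid: it goes down under about 5 N, stays wherever it is left, and comes to a firm stop when home
- jar_left_lid_top (a point): centre of the flat top of the left jar's green lid (about 75 mm above the table when home)
- jar_right_lid_top (a point): centre of the flat top of the right jar's green lid (about 75 mm above the table when home)
- hold_bar (a joint): angle in rad of the aluminium hold-down bar about its hinge along the carrier's y axis: 0 shut (level, across the middle of both lids, 2 mm above them), 1.57 upright, 1.7 to 1.95 folded back at the start. It stays where it is left. At about 0.18 rad its ends meet the two black catches; about 10 N at the bar pushes it past them (at 0.09 rad) and it snaps shut
- bar_mid (a point): middle of the crossbar's upper face when shut (its back face when open), 62 mm from the hinge axis. The crossbar is a flat strip 24 mm wide (50 to 74 mm from the hinge), 222 mm long, 6 mm thick, joined to the hinge by an arm at each end; an orange thumb tab 50 mm wide, 6 mm thick continues it at its middle to 94 mm from the hinge
- bar_hinge (a point): middle of the bar's hinge axis, fixed on the carrier at x = +62 mm, z = 85 mm in its frame; its x, y, z axes are the carrier's
- bottle: drink bottle, 65 mm across, 214 mm tall, a bystander; origin: centre of its underside
- dropper: small dropper bottle with a red bulb, 29 mm across, 96 mm tall, a bystander; origin: centre of its underside
- vial: glass vial with a cream cap, 25 mm across, 57 mm tall, a bystander; origin: centre of its underside
Mind the look-alikes: they are no part of the job. Leave any brown or orange look-alike of the jar_left alone.

How it is judged:
On the way, in this order (a step that is already met when the one before it is completed fails the run):
1. both lids are pressed fully home while the hold-down bar is still up (above 0.8 rad) (value of joint each of jar_left_lid, jar_right_lid below 0.002 m and value of joint hold_bar above 0.8 rad), for 0.2 s.
2. the hold-down bar is pressed shut over the jars (value of joint hold_bar below 0.05 rad), for 0.2 s.
At the end, for the whole second after the job is handed in: Both lids are within 2 mm of fully home, the hold-down bar is shut (below 0.05 rad), both jars stand upright (within 0.08 rad) and at rest on the floors of their bays (within 6 mm above the bay floor, and 70 mm of the carrier's middle) (value of joint each of jar_left_lid, jar_right_lid below 0.002 m and value of joint hold_bar below 0.05 rad and angle between each of jar_left, jar_right's own z axis and vertical below 0.08 rad and z of each of jar_left, jar_right in the frame of carrier below 0.012 m and horizontal distance between each of jar_left, jar_right and carrier below 0.07 m and linear speed of each of jar_left, jar_right below 0.02 m/s); the robot touches nothing.
It fails at once if the bottle is knocked over or moved more than 30 mm (distance of bottle from where it was at the start of the episode above 0.03 m or angle between bottle's own z axis and vertical above 0.5 rad).
It fails at once if the dropper is knocked over or moved more than 30 mm (distance of dropper from where it was at the start of the episode above 0.03 m or angle between dropper's own z axis and vertical above 0.5 rad).
It fails at once if the vial is knocked over or moved more than 30 mm (distance of vial from where it was at the start of the episode above 0.03 m or angle between vial's own z axis and vertical above 0.5 rad).
It also fails if it takes over 51 s, if anything falls off the work surface, if the arm or the gripper's body presses on something with over 40 N, if the wrist force passes 120 N, or if a joint passes its speed limit or range.

ROBOT

A 6-joint arm with a two-finger parallel gripper is mounted at the origin on a cart in front of the work surface, level with it; the furniture and walls round the work are solid. World frame = base frame: x ahead of the robot, y to its left, z up, the work surface at z = 0. Lengths are in m, angles in rad, forces in N, time in s.
With the tool pointing down it reaches from about 0.275 to 0.825 m from the base axis. Payload 4.9 kg.
Tool frame: the origin (TCP) lies at the very end of the fingers, on their centre line; the grasp point (between the pads) lies 19 mm behind it; z points along the fingers, y is the line along which they close (so a half turn about z gives the same grasp; the last joint's range is limited). The gripper opens to 85 mm and grips with 20 to 120 N. Pads are 22 mm wide; open, the fingers measure 114 mm over their backs; the gripper's body (76 mm by 85 mm) begins 54 mm behind the grasp point. The pads swing forward as they close: fully open they stand 13 mm farther back than shut.
Start: joints at [-1.413, 0.326, -0.193, 1.052, 0, 1.437], TCP at [0.158, -0.527, 0.231] pointing down, gripper open.
Joint ranges: [-2.65, 2.65], [-0.97, 1.79], [-1.3, 1.35], [-1.93, 2.1], [-1.47, 1.37], [-3.14, 3.14]. Speed limits (rad/s): [2.57, 2.57, 3.14, 3.14, 3.14, 3.14].

INTERFACE

Orientations are given as a unit quaternion [w, x, y, z].
In Python, from workcell import get_obs, get_image, order gives the robot as it stands.
- The arm moves only by the tool apply_moves, never from a script. Its argument "commands" is a list that holds one entry, the list of rows, each a list of 4 numbers: the shift along the world's x, y, z as a fraction of full scale, then the turn about the world's z as a fraction of full scale. A call has 1 to 10 rows; each row shifts and turns the commanded pose from where the row before left it; what a row does not reach is not made up. Full scale, the value 1, is 20 mm for a shift and 360 degrees for a turn. A row lasts 1/10 s, in which the tool goes at most 50 mm and 8.59 degrees, less where a joint would pass 70% of its speed; a pose out of reach is approached as far as the arm can. A call with a number of a shift or a turn outside -1 to 1 is refused whole. A call with a gripper value outside its range is refused whole. "grip" is the opening, from -1 (shut) to 1 (fully open), set as the call begins (left out, the last holds). The fingers move at their own pace and stop on an object; "squeeze" is the grip in N (left out, the last holds). Time passes only in rows, so rows that do not move let the fingers close. It gives the time, the measured TCP pose, the force, the opening and the grip force at its end, in the units of the state.
- get_obs(): the state, without advancing time (a new reading comes with each control period).
- get_image(name): name is "side" or "top"; returns a dict with "color" (420x560x3 uint8, red, green, blue), "depth" (420x560 float32, m along the optical axis (not along the pixel's ray), 0 where there is no reading), "fov_y" (degrees; the focal length in pixels is half the picture's height over the tangent of half this angle, whatever the lens; pixels are square), "cx", "cy" (the principal point, pixels), "extrinsics" (4x4, takes a point from camera to world coordinates). Camera axes: x right, y down, z forward; pixel columns grow to the right and rows downward; lengths in m; the calibration is good to about 2 mm. A picture is of the moment at which its call begins.
- order.close_job(): hands the job in; it is judged then, once.
The state is a dict: "t": time; "joint_positions": joint angles; "joint_vel": joint speeds; "tau": joint torques, N m; "tcp_pos": TCP position; "tool_rot": TCP orientation; "contact_force": force on the tool from outside, world axes, zero at the start; "torque": the same for the moment, N m; "gripper_width": finger opening in m; "grasp_force": force on a finger pad.
Only numpy, scipy, OpenCV 4.12 (cv2) and the standard library are available. Lean on these libraries where they do the work, as an engineer would, in place of code of your own. Each camera call takes 0.05 s, during which the arm holds its last target. There are 200 camera calls.

## Working session

There is one attempt and no reset: what is moved stays moved. The work goes in short steps, Python scripts to look and compute and a tool call to move; the robot and the scene stay as the last step left them, time stands still between calls to the robot, and variables do not carry over. Pictures are saved under pics/ and viewed, at most 10 in all, crops included, and the job is handed in when it is done.

Besides the shell and the picture viewer there is one more tool, called after "Emit:" by a JSON object that holds its "name" and its "arguments", one argument or row to a line. apply_moves: Moves the arm, as the interface text tells. Shift numbers are shares of 20 mm and turn numbers shares of 360 degrees, none past 1 either way. Its arguments: {"type":"object","properties":{"commands":{"type":"array","items":{"type":"array","items":{"type":"array","items":{"type":"number"}}}},"grip":{"type":"number"},"squeeze":{"type":"number"}},"required":["commands"]}

```bash
mkdir -p pics
cat > h.py <<'E'
import numpy as np, cv2
from workcell import get_obs, get_image
def cloud(im):
    d=im["depth"]; h,w=d.shape; f=h/2/np.tan(np.radians(im["fov_y"])/2)
    v,u=np.mgrid[:h,:w]
    p=np.stack([(u-im["cx"])/f*d,(v-im["cy"])/f*d,d],-1)
    E=np.array(im["extrinsics"]); return p@E[:3,:3].T+E[:3,3]
def save(im,n,): cv2.imwrite("pics/"+n,im["color"][:,:,::-1])
E
python3 - <<'E'
from h import *
for n in("top","side"):
    im=get_image(n); save(im,n+"0.png"); np.savez(n+"0.npz",p=cloud(im),c=im["color"],d=im["depth"])
    p=cloud(im); print(n,np.array(im["extrinsics"])[:3,3], im["fov_y"])
    hsv=cv2.cvtColor(im["color"],cv2.COLOR_RGB2HSV)
    for nm,lo,hi in(("green",(40,80,40),(85,255,255)),("blue",(100,100,40),(130,255,255)),("orange",(5,130,120),(22,255,255))):
        m=cv2.inRange(hsv,lo,hi); k,l,s,c=cv2.connectedComponentsWithStats(m)
        for i in range(1,k):
            if s[i,4]>60:
                q=p[(l==i)&(im["depth"]>0)]; 
                if len(q): print(nm,s[i],c[i].round(),np.percentile(q,[2,50,98],axis=0).round(3).tolist())
print(get_obs())
E
```

```text
top [ 0.28322147 -0.08925841  1.19091879] 52.23389945019995
green [515   0  45  19 303] [536.   9.] [[1.15, -0.9, 0.009], [1.157, -0.825, 0.04], [1.163, -0.779, 0.071]]
green [248 177  33  32 824] [264. 192.] [[0.519, -0.076, 0.072], [0.557, -0.037, 0.081], [0.596, 0.002, 0.086]]
green [285 191  33  32 836] [301. 206.] [[0.482, -0.175, 0.075], [0.52, -0.135, 0.084], [0.559, -0.096, 0.089]]
green [ 48 256  36  38 138] [ 66. 274.] [[0.28, 0.462, 0.002], [0.329, 0.5, 0.009], [0.377, 0.538, 0.014]]
blue [ 238  171   89   66 1328] [282. 209.] [[0.46, -0.198, 0.002], [0.518, -0.086, 0.009], [0.621, 0.028, 0.033]]
orange [226   0  26  21  67] [236.   8.] [[1.289, 0.051, -0.259], [1.337, 0.117, -0.24], [1.383, 0.147, -0.213]]
orange [ 270    0   81   51 1459] [318.  21.] [[1.194, -0.303, -0.292], [1.333, -0.198, -0.275], [1.415, -0.075, -0.239]]
orange [ 107    9   91   68 3926] [151.  49.] [[1.085, 0.262, -0.294], [1.179, 0.426, -0.281], [1.29, 0.564, -0.21]]
orange [ 92  22  17  22 113] [101.  34.] [[1.032, 0.456, -0.284], [1.235, 0.613, -0.276], [1.285, 0.641, 0.026]]
orange [ 96  39  19 
[... 1745 characters left out ...]
rray([-1.41318382e+00,  3.26876145e-01, -1.93488741e-01,  1.05198971e+00,
       -1.18233040e-05,  1.43659339e+00]), 'joint_vel': array([-2.40980972e-05, -1.62707036e-03,  1.79758854e-03, -3.69082365e-04,
        1.98168731e-03,  2.33676461e-03]), 'tau': array([ 4.36700620e-04, -4.44239223e+01,  2.63037515e+01,  7.90314720e-03,
       -1.02514680e-04,  3.05158096e-06]), 'tcp_pos': array([ 0.15815383, -0.52622757,  0.23057481]), 'tool_rot': array([-7.79014002e-04,  9.89374038e-01,  1.45390527e-01, -1.50306617e-05]), 'contact_force': array([-0.20236875, -0.79608134, -0.03517479]), 'torque': array([-0.0152937 ,  0.02698928,  0.00292333]), 'grasp_force': 0.0, 'gripper_width': 0.0855365780212752}
```

Run:
```python
from h import *
a=cv2.imread("pics/top0.png")[130:310,150:400]; b=cv2.imread("pics/side0.png")[130:310,150:400]
cv2.imwrite("pics/c0.png",np.vstack([cv2.resize(x,(417,300),interpolation=cv2.INTER_CUBIC) for x in(a,b)]))
cv2.imwrite("pics/full.png",np.hstack([cv2.resize(cv2.imread(f"pics/{n}0.png"),(400,300)) for n in("top","side")]))
# refined: lid circles, blue rim, tall things
for n in("top","side"):
    z=np.load(n+"0.npz"); p=z["p"];c=z["c"]; hsv=cv2.cvtColor(c,cv2.COLOR_RGB2HSV)
    g=(cv2.inRange(hsv,(40,80,40),(85,255,255))>0)&(p[...,2]>.06)&(p[...,0]<.7)&(p[...,0]>.4)
    q=p[g&(p[...,2]>.075)]; 
    for s in(0,1):
        r=q[(q[:,1]>-.086)==s]; 
        if len(r)>50:
            (cx,cy),R=cv2.minEnclosingCircle(r[:,:2].astype(np.float32)); print(n,"lid",s,cx,cy,R,np.median(r[:,2]))
    ok=(p[...,2]>.03)&(p[...,0]>.2)&(p[...,0]<.9)&(abs(p[...,1])<.6)
    k,l,s,cc=cv2.connectedComponentsWithStats(ok.astype(np.uint8))
    for i in range(1,k):
        if s[i,4]>25: print(n,s[i],np.percentile(p[l==i],[2,50,98],axis=0).round(3).tolist())
    m=ok&(p[...,2]>.095)&(abs(p[...,0]-.6)<.08)&(p[...,1]<.05)&(p[...,1]>-.27)
    r=p[m]; 
    C=np.array([.5385,-.086]);y=-20.7*np.pi/180
    R=np.array([[np.cos(y),np.sin(y)],[-np.sin(y),np.cos(y)]])
    L=(r[:,:2]-C)@R.T
    for lo in np.arange(.095,.2,.01):
        w=L[(r[:,2]>=lo)&(r[:,2]<lo+.01)]
        if len(w): print(n,round(lo,3),len(w),np.percentile(w,[2,50,98],axis=0).round(3).tolist())
```

```text
top lid 0 0.5215205550193787 -0.13554581999778748 0.04383431375026703 0.08372534432801171
top lid 1 0.558901309967041 -0.036387283354997635 0.0433596633374691 0.08147121044122296
top [  68   63   88  109 5885] [[0.624, 0.293, 0.037], [0.702, 0.331, 0.185], [0.849, 0.394, 0.298]]
top [402  92  14  17 131] [[0.831, -0.45, 0.031], [0.839, -0.434, 0.052], [0.852, -0.425, 0.097]]
top [248 150  86  49 899] [[0.556, -0.212, 0.062], [0.604, -0.106, 0.146], [0.639, 0.004, 0.18]]
top [374 150  24  25 245] [[0.629, -0.398, 0.031], [0.668, -0.373, 0.051], [0.69, -0.338, 0.063]]
top [413 161  43  37 998] [[0.567, -0.496, 0.036], [0.585, -0.465, 0.161], [0.618, -0.449, 0.217]]
top [248 174  33  36 908] [[0.518, -0.076, 0.041], [0.556, -0.037, 0.081], [0.598, 0.003, 0.086]]
top [239 179   6  12  45] [[0.534, 0.004, 0.034], [0.576, 0.024, 0.093], [0.586, 0.03, 0.231]]
top [183 190  34  34 893] [[0.476, 0.094, 0.055], [0.517, 0.134, 0.068], [0.557, 0.174, 0.073]]
top [284 190  34  35 917] [[0.481, -0.174, 0.046], [0.52, -0.134, 0.083], [0.562, -0.093, 0.089]]
top [319 208   7  12  44] [[0.465, -0.198
[... 2165 characters left out ...]
.037], [0.899, 0.412, 0.043]]
side [203 315  13  19 209] [[0.46, 0.313, 0.031], [0.468, 0.327, 0.049], [0.481, 0.333, 0.059]]
side 0.095 31 [[-0.01, -0.108], [0.061, 0.112], [0.071, 0.121]]
side 0.105 17 [[0.06, -0.107], [0.067, 0.111], [0.072, 0.115]]
side 0.115 19 [[0.061, -0.107], [0.067, 0.108], [0.074, 0.114]]
side 0.125 16 [[0.063, -0.106], [0.067, 0.11], [0.074, 0.114]]
side 0.135 171 [[0.061, -0.101], [0.066, 0.02], [0.072, 0.112]]
side 0.145 217 [[0.063, -0.101], [0.067, 0.017], [0.072, 0.112]]
side 0.155 163 [[0.064, -0.095], [0.069, 0.013], [0.074, 0.109]]
side 0.165 57 [[0.068, -0.021], [0.071, 0.006], [0.075, 0.028]]
side 0.175 29 [[0.07, -0.018], [0.072, 0.003], [0.076, 0.026]]
```

View pics/c0.png

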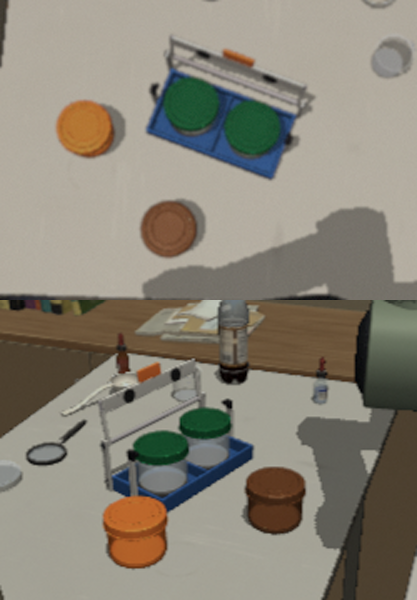

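View pics/full.png

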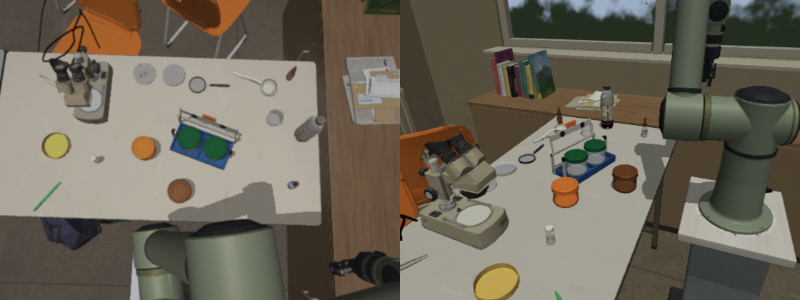

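Top view: the blue carrier holds the two green lids, at pixels (264,192) for left and (301,206) for right. The bar, with its orange tab, is folded back behind them. Other wide jars in view are the orange one at (200,207) and the brown one at (250,268). They are look-alikes outside the carrier, and the enlarged crop confirms this. The carrier yaw is about -20.7° and the bar angle about 1.70 rad.

Emit:
{"name": "apply_moves", "arguments": {
  "commands": [
    [[0.9,0.98,0,0.02],[0.9,0.98,0,0.02],[0.9,0.98,0,0.02],[0.9,0.98,0,0.02],[0.9,0.98,0,0.02],[0.9,0.98,0,0.02],[0.9,0.98,0,0.02],[0.9,0.98,0,0.02],[0.9,0.98,0,0.02],[0.9,0.98,0,0.02]]
  ],
  "grip": -1
}}

```text
t: 1.1
tcp_pos: [0.3387, -0.3297, 0.231]
tool_rot: [-0.0, 0.713, 0.701, 0.0]
contact_force: [0.3, 1.1, 1.0]
gripper_width: -0.0
grasp_force: 0.0
```

Emit:
{"name": "apply_moves", "arguments": {
  "commands": [
    [[0.9,0.98,0,0.02],[0.9,0.98,0,0.02],[0.9,0.98,0,0.02],[0.9,0.98,0,0.02],[0.9,0.98,0,0.02],[0.9,0.98,0,0.02],[0.9,0.98,0,0.02],[0.9,0.98,0,0.02],[0.9,0.98,0,0.02],[0.9,0.98,0,0.02]]
  ]
}}

```text
t: 2.1
tcp_pos: [0.5186, -0.1337, 0.2309]
tool_rot: [-0.0, 0.165, 0.986, 0.0]
contact_force: [0.8, -0.1, -0.3]
gripper_width: -0.0
grasp_force: 0.0
```

Emit:
{"name": "apply_moves", "arguments": {
  "commands": [
    [[0,0,-0.9,0],[0,0,-0.9,0],[0,0,-0.9,0],[0,0,-0.9,0],[0,0,-0.9,0],[0,0,-0.9,0],[0,0,-0.9,0],[0,0,-0.3,0],[0,0,-0.2,0],[0,0,0,0]]
  ]
}}

```text
t: 3.1
tcp_pos: [0.5182, -0.1348, 0.0952]
tool_rot: [-0.0, 0.167, 0.986, 0.0]
contact_force: [-0.3, -0.8, 0.6]
gripper_width: 0.0002
grasp_force: 0.0
```

Emit:
{"name": "apply_moves", "arguments": {
  "commands": [
    [[0,0,-0.1,0],[0,0,-0.1,0],[0,0,-0.1,0],[0,0,-0.1,0],[0,0,-0.1,0],[0,0,-0.1,0],[0,0,-0.1,0],[0,0,-0.1,0]]
  ]
}}

```text
t: 3.9
tcp_pos: [0.5183, -0.1348, 0.0795]
tool_rot: [0.0, 0.167, 0.986, -0.0]
contact_force: [-0.4, 0.6, 4.9]
gripper_width: -0.0001
grasp_force: 2.5
```

Emit:
{"name": "apply_moves", "arguments": {
  "commands": [
    [[0,0,-0.1,0],[0,0,-0.1,0],[0,0,-0.05,0],[0,0,0,0]]
  ]
}}

```text
t: 4.3
tcp_pos: [0.5184, -0.1348, 0.0751]
tool_rot: [0.0, 0.167, 0.986, -0.0]
contact_force: [-3.5, 0.7, 13.2]
gripper_width: -0.0001
grasp_force: 6.0
```

Emit:
{"name": "apply_moves", "arguments": {
  "commands": [
    [[0,0,-0.05,0],[0,0,0,0]]
  ]
}}

```text
t: 4.5
tcp_pos: [0.5183, -0.1348, 0.0749]
tool_rot: [0.0, 0.167, 0.986, -0.0]
contact_force: [-5.0, 2.9, 20.1]
gripper_width: -0.0001
grasp_force: 9.9
```

Emit:
{"name": "apply_moves", "arguments": {
  "commands": [
    [[0,0,0.4,0],[0,0,0.8,0],[0,0,0.8,0],[0.31,0.82,0,0],[0.31,0.82,0,0],[0.31,0.82,0,0],[0.31,0.82,0,0],[0.31,0.82,0,0],[0.31,0.82,0,0],[0,0,0,0]]
  ]
}}

```text
t: 5.5
tcp_pos: [0.5559, -0.0347, 0.1128]
tool_rot: [-0.0, 0.166, 0.986, 0.0]
contact_force: [1.0, -0.3, 0.1]
gripper_width: -0.0001
grasp_force: 0.0
```

Emit:
{"name": "apply_moves", "arguments": {
  "commands": [
    [[0,0,-0.5,0],[0,0,-0.4,0],[0,0,-0.2,0],[0,0,-0.1,0],[0,0,-0.1,0],[0,0,-0.1,0],[0,0,-0.1,0],[0,0,-0.1,0]]
  ]
}}

```text
t: 6.3
tcp_pos: [0.5556, -0.0365, 0.0816]
tool_rot: [0.0, 0.168, 0.986, -0.0]
contact_force: [-1.2, 0.0, 5.6]
gripper_width: -0.0002
grasp_force: 2.5
```

Emit:
{"name": "apply_moves", "arguments": {
  "commands": [
    [[0,0,-0.1,0],[0,0,-0.1,0],[0,0,-0.1,0],[0,0,-0.1,0],[0,0,0,0]]
  ]
}}

```text
t: 6.8
tcp_pos: [0.5557, -0.0365, 0.075]
tool_rot: [0.001, 0.167, 0.986, -0.0]
contact_force: [-5.2, 0.5, 16.6]
gripper_width: 0.0001
grasp_force: 9.0
```

Emit:
{"name": "apply_moves", "arguments": {
  "commands": [
    [[0,0,0.4,0],[0,0,0.9,0],[0,0,0.9,0],[0,0,0.9,0],[0,0,0.9,0],[0,0,0.9,0],[0,0,0.9,0],[0,0,0.9,0],[0,0,0.9,0],[0,0,0,0]]
  ]
}}

```text
t: 7.8
tcp_pos: [0.557, -0.0365, 0.2272]
tool_rot: [0.002, 0.167, 0.986, 0.0]
contact_force: [0.9, 0.2, -0.6]
gripper_width: 0.0
grasp_force: 0.0
```

Run:
```python
from h import *
for n in("top","side"):
    im=get_image(n); p=cloud(im); hsv=cv2.cvtColor(im["color"],cv2.COLOR_RGB2HSV)
    g=(cv2.inRange(hsv,(40,80,40),(85,255,255))>0)&(p[...,2]>.06)&(p[...,0]<.7)&(p[...,0]>.4)&(abs(p[...,1]+.086)<.15)
    for s in(0,1):
        r=p[g&((p[...,1]>-.086)==s)]; print(n,s,len(r),np.percentile(r,[2,50,98],axis=0).round(3).tolist())
    m=(cv2.inRange(hsv,(5,130,120),(22,255,255))>0)&(abs(p[...,0]-.62)<.06)&(p[...,2]>.13)&(p[...,1]<0)
    if m.any(): print("tab",m.sum(),np.percentile(p[m],[2,50,98],axis=0).round(3).tolist())
```

```text
top 0 814 [[0.483, -0.173, 0.066], [0.521, -0.135, 0.074], [0.56, -0.096, 0.079]]
top 1 658 [[0.518, -0.077, 0.063], [0.552, -0.043, 0.074], [0.589, -0.01, 0.079]]
tab 34 [[0.6, -0.13, 0.173], [0.607, -0.111, 0.177], [0.615, -0.089, 0.182]]
side 0 418 [[0.483, -0.167, 0.062], [0.518, -0.121, 0.075], [0.556, -0.091, 0.077]]
side 1 533 [[0.516, -0.073, 0.061], [0.552, -0.025, 0.074], [0.593, 0.007, 0.077]]
tab 17 [[0.599, -0.13, 0.166], [0.607, -0.106, 0.177], [0.615, -0.085, 0.179]]
```

Emit:
{"name": "apply_moves", "arguments": {
  "commands": [
    [[0.67,-0.72,0,0],[0.67,-0.72,0,0],[0.67,-0.72,0,0],[0.67,-0.72,0,0],[0.67,-0.72,0,0],[0.67,-0.72,0,0],[0,0,0,0],[0,0,-0.8,0],[0,0,-0.8,0],[0,0,-0.8,0]]
  ]
}}

```text
t: 8.9
tcp_pos: [0.6347, -0.1219, 0.1754]
tool_rot: [-0.001, 0.167, 0.986, 0.0]
contact_force: [-0.3, -0.1, -0.3]
gripper_width: 0.0
grasp_force: 0.0
```

Emit:
{"name": "apply_moves", "arguments": {
  "commands": [
    [[0,0,-0.8,0],[0,0,-0.8,0],[0,0,-0.2,0],[0,0,0,0]]
  ]
}}

```text
t: 9.3
tcp_pos: [0.6345, -0.122, 0.1399]
tool_rot: [-0.002, 0.167, 0.986, 0.0]
contact_force: [-0.3, 0.6, 0.7]
gripper_width: -0.0
grasp_force: 0.0
```

Emit:
{"name": "apply_moves", "arguments": {
  "commands": [
    [[-0.47,0.18,0,0],[-0.47,0.18,0,0],[-0.47,0.18,0,0],[-0.47,0.18,0,0],[-0.47,0.18,0,0]]
  ]
}}

```text
t: 9.8
tcp_pos: [0.5886, -0.1046, 0.1418]
tool_rot: [0.001, 0.167, 0.986, -0.0]
contact_force: [1.3, -0.1, -0.2]
gripper_width: 0.0002
grasp_force: 0.6
```

Emit:
{"name": "apply_moves", "arguments": {
  "commands": [
    [[-0.47,0.18,0,0],[-0.47,0.18,0,0],[-0.47,0.18,0,0]]
  ]
}}

```text
t: 10.1
tcp_pos: [0.5597, -0.0936, 0.1413]
tool_rot: [-0.0, 0.167, 0.986, 0.0]
contact_force: [0.4, -0.7, 0.5]
gripper_width: -0.0002
grasp_force: 0.3
```

Run:
```python
from h import *
out=[]
for n in("top","side"):
    im=get_image(n); out.append(cv2.resize(im["color"][130:310,150:400,::-1],(417,300)))
cv2.imwrite("pics/c1.png",np.vstack(out))
```

```text
(no output)
```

View pics/c1.png

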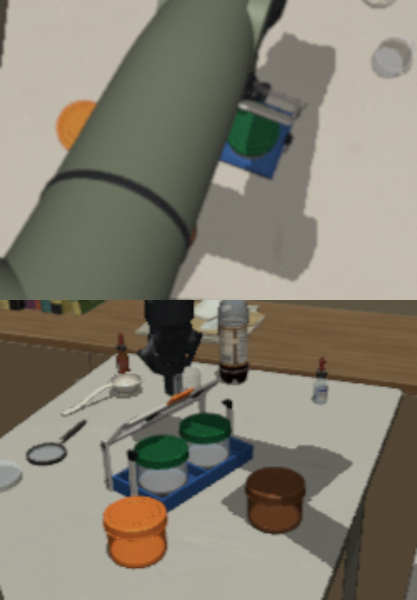

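The side crop shows the bar tilted forward to roughly 50°, with the finger on the back of the tab near (185,395). I'll keep going forward and start pressing down.

Emit:
{"name": "apply_moves", "arguments": {
  "commands": [
    [[-0.19,0.07,-0.4,0],[-0.19,0.07,-0.4,0],[-0.19,0.07,-0.4,0],[-0.19,0.07,-0.4,0],[-0.19,0.07,-0.3,0]]
  ]
}}

```text
t: 10.7
tcp_pos: [0.541, -0.0868, 0.1021]
tool_rot: [-0.001, 0.168, 0.986, 0.0]
contact_force: [1.1, 0.4, 0.3]
gripper_width: 0.0001
grasp_force: 0.2
```

Emit:
{"name": "apply_moves", "arguments": {
  "commands": [
    [[-0.1,0.04,-0.1,0],[0,0,-0.1,0],[0,0,-0.1,0],[0,0,-0.1,0]]
  ]
}}

```text
t: 11.1
tcp_pos: [0.5392, -0.086, 0.0961]
tool_rot: [-0.0, 0.167, 0.986, 0.0]
contact_force: [-4.5, 0.8, 10.1]
gripper_width: -0.0003
grasp_force: 4.2
```

Emit:
{"name": "apply_moves", "arguments": {
  "commands": [
    [[0,0,-0.1,0],[0,0,-0.1,0],[0,0,-0.1,0],[0,0,-0.1,0],[0,0,0,0]]
  ]
}}

```text
t: 11.6
tcp_pos: [0.5398, -0.0862, 0.0871]
tool_rot: [0.0, 0.167, 0.986, -0.0]
contact_force: [0.6, 0.1, 0.4]
gripper_width: 0.0001
grasp_force: 0.0
```

Emit:
{"name": "apply_moves", "arguments": {
  "commands": [
    [[0,0,-0.1,0],[0,0,-0.1,0],[0,0,0,0],[0,0,0,0]]
  ]
}}

```text
t: 12.0
tcp_pos: [0.5402, -0.0863, 0.0853]
tool_rot: [0.001, 0.167, 0.986, -0.0]
contact_force: [-6.0, 1.2, 17.8]
gripper_width: 0.0002
grasp_force: 8.5
```

Firm stop at z = 0.085, so the bar is shut. I'll lift and move clear to check.

Emit:
{"name": "apply_moves", "arguments": {
  "commands": [
    [[0,0,0.4,0],[0,0,0.9,0],[0,0,0.9,0],[0,0,0.9,0],[0,0,0.9,0],[0,0,0.9,0],[0,0,0.9,0],[0,0,0.9,0],[0,0,0.9,0],[0,0,0,0]]
  ]
}}

```text
t: 13.0
tcp_pos: [0.5413, -0.0867, 0.2376]
tool_rot: [0.002, 0.167, 0.986, -0.0]
contact_force: [0.4, -0.3, -0.2]
gripper_width: -0.0001
grasp_force: 0.0
```

Emit:
{"name": "apply_moves", "arguments": {
  "commands": [
    [[-0.5,-0.9,0,0],[-0.8,-0.9,0,0],[-0.8,-0.9,0,0],[-0.8,-0.9,0,0],[-0.8,-0.9,0,0],[-0.8,-0.9,0,0],[-0.8,-0.9,0,0],[-0.8,-0.9,0,0],[-0.8,-0.9,0,0],[0,0,0,0]]
  ]
}}

```text
t: 14.0
tcp_pos: [0.4, -0.2495, 0.2342]
tool_rot: [-0.001, 0.169, 0.986, 0.0]
contact_force: [-0.2, 1.0, -0.2]
gripper_width: -0.0003
grasp_force: 0.0
```

Run:
```python
from h import *
out=[]
for n in("top","side"):
    im=get_image(n); p=cloud(im); out.append(cv2.resize(im["color"][130:310,150:400,::-1],(417,300)))
    hsv=cv2.cvtColor(im["color"],cv2.COLOR_RGB2HSV); near=(abs(p[...,0]-.54)<.1)&(abs(p[...,1]+.086)<.14)
    g=(cv2.inRange(hsv,(40,80,40),(85,255,255))>0)&near&(p[...,2]>.06)
    for s in(0,1):
        r=p[g&((p[...,1]>-.086)==s)]; print(n,s,len(r),np.percentile(r,[2,50,98],axis=0).round(3).tolist())
    L=(p[...,:2]-[.5385,-.086])@np.array([[.935,.353],[-.353,.935]]).T@np.diag([1,1]); 
    lx=(p[...,0]-.5385)*.935-(p[...,1]+.086)*.353; ly=(p[...,0]-.5385)*.353+(p[...,1]+.086)*.935
    for a in(-.09,-.05,0,.05,.09):
        m=(abs(lx)<.008)&(abs(ly-a)<.008)&(p[...,2]>.05); print(a,m.sum(),np.median(p[...,2][m]).round(4))
    m=(lx>-.03)&(lx<-.016)&(abs(ly)<.02)&(p[...,2]>.05); print("tab",np.median(p[...,2][m]))
cv2.imwrite("pics/c2.png",np.vstack(out)); print(get_obs()["tcp_pos"])
```

```text
top 0 451 [[0.48, -0.173, 0.065], [0.507, -0.137, 0.074], [0.562, -0.104, 0.079]]
top 1 429 [[0.517, -0.074, 0.068], [0.554, -0.034, 0.074], [0.598, 0.001, 0.079]]
-0.09 41 0.0853
-0.05 39 0.085
0 37 0.0863
0.05 36 0.0866
0.09 32 0.0859
tab 0.08602976535711782
side 0 222 [[0.479, -0.163, 0.061], [0.498, -0.124, 0.074], [0.557, -0.091, 0.078]]
side 1 325 [[0.516, -0.062, 0.061], [0.539, -0.019, 0.074], [0.594, 0.008, 0.078]]
-0.09 24 0.086
-0.05 20 0.0859
0 14 0.0872
0.05 19 0.0875
0.09 47 0.0738
tab 0.08445956353378414
[ 0.40131562 -0.24810813  0.23451015]
```

View pics/c2.png

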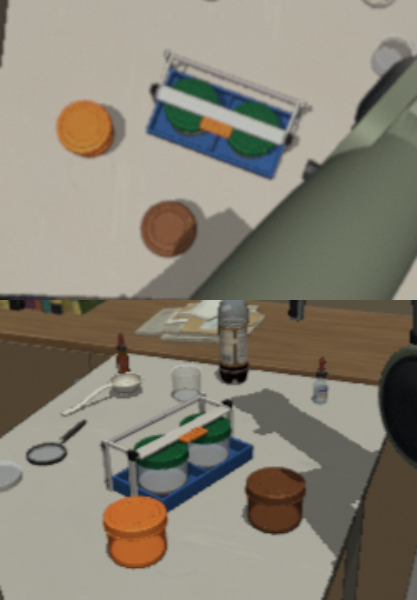

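The bar lies level across both lids at z ≈ 0.086, with the tab at crop pixel (217,127). The jars are upright and the bystanders have not moved.

```bash
python3 -c "
from workcell import order
print(order.close_job())"
```

```text
the job is handed in; nothing more can be done
None
```

I pressed both green lids fully home, snapped the hold-down bar shut and handed the job in at about 14 s of robot time; the final pictures show the jars upright in their bays and the bottle, dropper and vial undisturbed, though the hand-in returned no verdict.

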